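Square a greyboard tray in the gluing jig

TASK

Square up the greyboard tray in the sloped gluing jig: first slide it down the bed until it rests flat against the back stop, then wind the handwheel clockwise until the sprung pressing plate has pushed the tray right up against the side fence and firmly bears on it. Let go of the wheel with the tray held in that corner, and leave the carton, the foam insert and the glue gun where they are.

Things in the scene. Friction and masses are not known exactly. Their poses are not given: they have to be found in the camera images.
- bed (a point): gluing jig, fixed: plywood bed 320 long, 270 wide, sloping down 0.175 rad away from the robot. Point on the bed's top surface, half-way along; x down the slope, y level, to the left, z square to the bed. In this frame the face of the back stop (35 high) is at x=+150, of the side fence (35 high, left) at y=+130; the upper end, x=-160, is open. All in mm
- tray_mid (a point): loose greyboard tray, open top: 140 mm (x) by 120 (y) by 50 high, walls 4 mm, a divider along x and one along y through its middle, as high as the walls; about 0.22 kg. Point: its centre, half-way up; z out of the open top. Friction keeps it from sliding by itself. Home in the corner its centre is at x=+80, y=+70, z=+25 mm of the bed frame
- wheel_hub (a point): dark steel handwheel on a grey housing at the right of the bed: rim 154 mm outer diameter, rim bar 14 mm thick, three spokes, upright axis. Point: on the axis at the top of the hub, 14 mm above the rim's middle. z is up; the axes turn with the wheel, whose handle stands towards -x
- handle_mid (a point): the wheel's upright black handle: round, 26 mm diameter, 60 mm high, standing on the rim 60 mm from the wheel's axis. It spins freely on its own pin, so it can be held while winding round in a circle. Point: on its centre line, 32 mm above its foot; its orientation means nothing
- wheel (a joint): handwheel angle, rad; grows clockwise seen from above. One turn moves the pressing plate 70 mm towards the fence; 0 is fully open, start 0 to 2.4. Takes 3 to 6 N at the handle and stays where left. With the tray home the plate meets it at about 8.5 rad; end stop at 9.42 rad, springs then compressed 10 mm
- plate_face (a point): middle of the rubber face of the pressing plate, 120 mm long (along the slope), 38 mm high, moved by the wheel across the bed towards the fence. It can spring back 12 mm, presses with 2.4 N at first, about 10 N at the wheel's end stop. Axes as the bed's; with the tray home and clamped it is at x=+60, y=+10 mm of the bed frame
- plate (a joint): how far the pressing plate is pushed back on its springs, in m: 0 while free, about 0.010 when the wheel is at its end stop with the tray home
- carton: bystander: an open cardboard carton 200 x 150 x 90 mm at the left of the jig; origin at the middle of its underside
- insert: bystander: a white foam insert 120 x 100 x 30 mm with a round hole, on the table at the right, near the robot; origin at the middle of its underside
- glue_gun: bystander: a glue gun lying on its side, 150 mm long with a 110 mm black grip, on the table at the right, beyond the foam insert; origin under the middle of its barrel
There are look-alikes about, which are no part of the job. Leave any purple or turquoise look-alike of the part that bears tray_mid alone.

How it is judged:
On the way, in this order (a step that is already met when the one before it is completed fails the run):
1. the tray rests flat against the back stop (centre within 5 mm of home down the slope, square within 0.06 rad), before the plate presses on it (x of tray_mid in the frame of bed above 0.075 m and angle between the x axis of tray_mid and the x axis of bed, either way round below 0.06 rad and value of joint plate below 0.001 m), for 0.2 s.
2. the pressing plate has pushed the tray against the side fence and bears on it (y of tray_mid in the frame of bed above 0.066 m and value of joint plate above 0.0015 m), for 0.2 s.
At the end, for the whole second after the job is handed in: the tray lies flat on the bed in the corner of the jig, within 5 mm of the back stop and 4 mm of the side fence and square within 0.04 rad, and the pressing plate bears on it with its springs compressed by more than 1.5 mm; the wheel is at rest and released (all of step 2 and x of tray_mid in the frame of bed above 0.075 m and z of tray_mid in the frame of bed below 0.029 m and angle between the x axis of tray_mid and the x axis of bed, either way round below 0.04 rad and y of plate_face in the frame of bed above 0.004 m and velocity of joint wheel below 0.05 rad/s); the robot touches nothing.
It fails at once if the carton, the foam insert or the glue gun is moved by more than 20 mm (distance of any of carton, insert, glue_gun from where it was at the start of the episode above 0.02 m).
It also fails if it takes over 72 s, if anything falls off the work surface, if the arm or the gripper's body presses on something with over 40 N, if the wrist force passes 120 N, or if a joint passes its speed limit or range.

ROBOT

A 6-joint arm with a two-finger parallel gripper is mounted at the origin on the work surface. World frame = base frame: x ahead of the robot, y to its left, z up, the work surface at z = 0. Lengths are in m, angles in rad, forces in N, time in s.
With the tool pointing down it reaches from about 0.425 to 0.95 m from the base axis. Payload 3.5 kg.
Tool frame: the origin (TCP) lies on the centre line of the jaws, within the pads' length; the fingertips stand 8 mm ahead of it and the grasp point (between the pads) lies 11 mm behind it; z points along the fingers, y is the line along which they close (so a half turn about z gives the same grasp; the last joint's range is limited). The gripper opens to 85 mm and grips with 20 to 120 N. Pads are 22 mm wide; open, the fingers measure 114 mm over their backs; the gripper's body (76 mm by 85 mm) begins 54 mm behind the grasp point. The pads swing forward as they close: fully open they stand 13 mm farther back than shut.
Start: joints at [-1.452, 0.286, 1.577, -0, 1.279, -0.15], TCP at [0.179, -0.651, 0.239] pointing down, gripper open.
Joint ranges: [-2.77, 2.77], [-0.9, 2.22], [0.21, 2.48], [-1.53, 4.67], [0.24, 2.81], [-2.84, 2.84]. Speed limits (rad/s): [2.79, 2.79, 3.14, 3.14, 3.14, 3.14].

INTERFACE

Orientations are given as a unit quaternion [x, y, z, w].
In Python, from plant import ctrl gives the robot as it stands. The module is installed in compiled form; this text tells all that it offers.
- The arm moves only by the tool send_rows, never from a script. Its argument "steps" is a list of rows, each a list of 5 numbers: the shift along the tool's x, y, z in m, then the turn about the tool's z in degrees, then the opening, from -1 (shut) to 1 (fully open). A call has 1 to 12 rows; each row is the pose to reach, as a shift and turn from the pose commanded when the call began, along the tool's axes at that moment; what a row does not reach only later rows make up. A row lasts 1/10 s, in which the tool goes at most 50 mm and 8.59 degrees, less where a joint would pass 70% of its speed; a pose out of reach is approached as far as the arm can. A call with a gripper value outside its range is refused whole. The fingers move at their own pace and stop on an object; "squeeze" is the grip in N (left out, the last holds). Time passes only in rows, so rows that repeat a pose let the fingers close. It gives the time, the measured TCP pose, the force, the opening and the grip force at its end, in the units of the state.
- ctrl.get_state(): the state, without advancing time (a new reading comes with each control period).
- ctrl.read_camera(name): name is "side" or "top" or "wrist"; returns the picture (384x512x3 uint8, red, green, blue); there is no depth.
- ctrl.calibration(name): a dict with "intrinsics" (3x3 intrinsics, pixels), "extrinsics" (4x4, takes a point from world to camera coordinates); the wrist camera has in their place "tool_from_camera" (4x4, takes a point from camera to tool coordinates, whose origin is the TCP and whose axes are the flange's). Camera axes: x right, y up, looking along -z (the intrinsics and any distortion apply to the point x, -y, -z); pixel columns grow to the right and rows downward; lengths in m; the calibration is good to about 2 mm. A picture is of the moment at which its call begins: read the wrist's pose just before it. calibration takes no time and is no camera call.
- ctrl.sign_off(): hands the job in; it is judged then, once.
The state is a dict: "time": time; "qpos": joint angles; "dq": joint speeds; "joint_efforts": joint torques, N m; "eef_pos": TCP position; "tcp_rot": TCP orientation; "contact_force": force on the tool from outside, world axes, zero at the start; "wrist_torque": the same for the moment, N m; "opening": opening from 0.0 (shut) to 1.0 (fully open); "finger_force": force on a finger pad.
Only numpy, scipy, OpenCV 4.12 (cv2) and the standard library are available. Lean on these libraries where they do the work, as an engineer would, in place of code of your own. Each camera call takes 0.05 s, during which the arm holds its last target. There are 200 camera calls.

## Working session

There is one attempt and no reset: what is moved stays moved. The work goes in short steps, Python scripts to look and compute and a tool call to move; the robot and the scene stay as the last step left them, time stands still between calls to the robot, and variables do not carry over. Pictures are saved under pics/ and viewed, at most 10 in all, crops included, and the job is handed in when it is done.

Besides the shell and the picture viewer there is one more tool, called after "Emit:" as name(argument=value, ...), one argument or row to a line, values as JSON. send_rows: Moves the arm, as the interface text tells. Its arguments: {"type":"object","properties":{"steps":{"type":"array","items":{"type":"array","items":{"type":"number"}}},"squeeze":{"type":"number"}},"required":["steps"]}

```bash
mkdir -p pics; python3 - <<'E'
from plant import ctrl
import cv2,numpy as np
s=ctrl.get_state()
print(s['time'],s['eef_pos'],s['tcp_rot'],s['contact_force'])
for n in ['top','side']:
    c=ctrl.calibration(n);print(n,{k:np.round(v,4).tolist() if not isinstance(v,str) else v for k,v in c.items()})
    im=ctrl.read_camera(n);np.save(f'pics/{n}0.npy',im)
    cv2.imwrite(f'pics/{n}0.png',cv2.resize(im[:,:,::-1],(800,600),interpolation=cv2.INTER_CUBIC))
E
```

```text
0.0 [ 0.17923025 -0.65009332  0.2379016 ] [ 9.90979758e-01  1.34006128e-01  2.60479827e-05 -1.21516632e-03] [-0.96656412 -0.25376553  0.8692411 ]
top {'intrinsics': [[415.6917, 0.0, 252.5553], [0.0, 415.6917, 185.1192], [0.0, 0.0, 1.0]], 'extrinsics': [[-0.0055, -0.9998, -0.0196, 0.0096], [0.9902, -0.0082, 0.1394, -0.533], [-0.1396, -0.0186, 0.99, -1.5146], [0.0, 0.0, 0.0, 1.0]]}
side {'intrinsics': [[383.3477, 0.0, 254.6579], [0.0, 383.3477, 193.9572], [0.0, 0.0, 1.0]], 'extrinsics': [[-0.8632, -0.5048, 0.0009, 0.4197], [0.3523, -0.6011, 0.7174, -0.2716], [-0.3616, 0.6196, 0.6967, -1.3499], [0.0, 0.0, 0.0, 1.0]]}
```

View pics/top0.png

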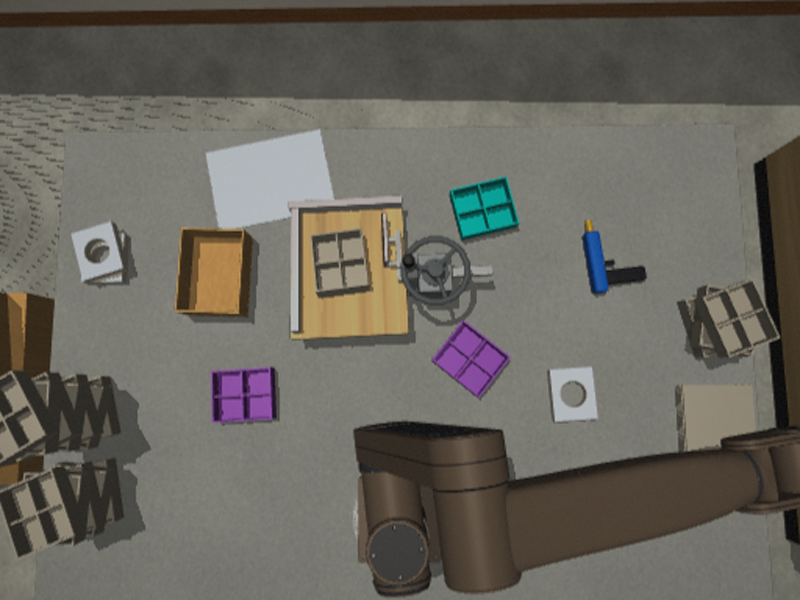

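View pics/side0.png

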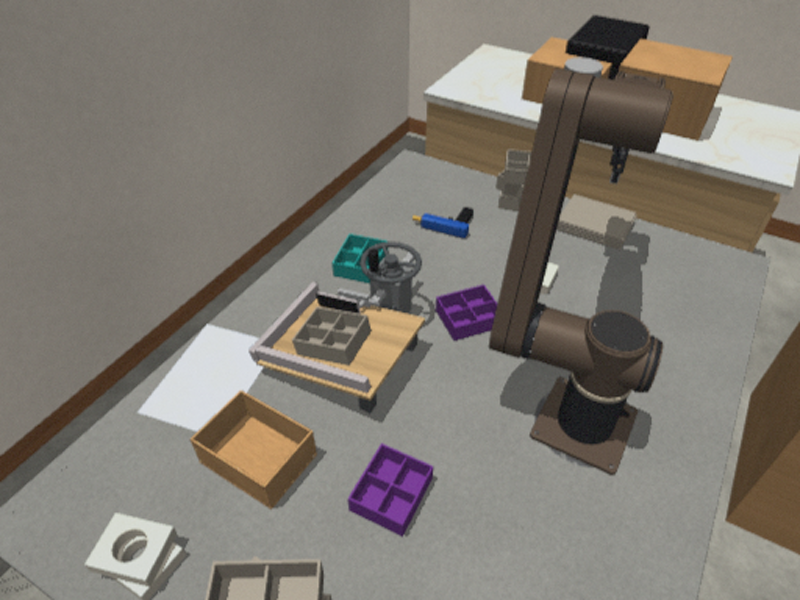

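The top view shows the grey tray (340,263) on the plywood bed, the wheel hub (436,269), the handle (408,261) and the carton (214,271). Look-alikes are turquoise (484,208), purple (471,360) and (244,396), and greyboard trays stacked off at the edges (740,318) and (30,510). The tray meant is the grey one on the bed. I'll enlarge both views to confirm it and pick points.

```bash
python3 - <<'E'
import cv2,numpy as np
a=np.load('pics/top0.npy')[115:225,175:325];b=np.load('pics/side0.npy')[145:265,150:280]
cv2.imwrite('pics/topc.png',cv2.resize(a[:,:,::-1],None,fx=5,fy=5,interpolation=cv2.INTER_CUBIC))
cv2.imwrite('pics/sidec.png',cv2.resize(b[:,:,::-1],None,fx=5,fy=5,interpolation=cv2.INTER_CUBIC))
E
```

```text
(no output)
```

View pics/topc.png

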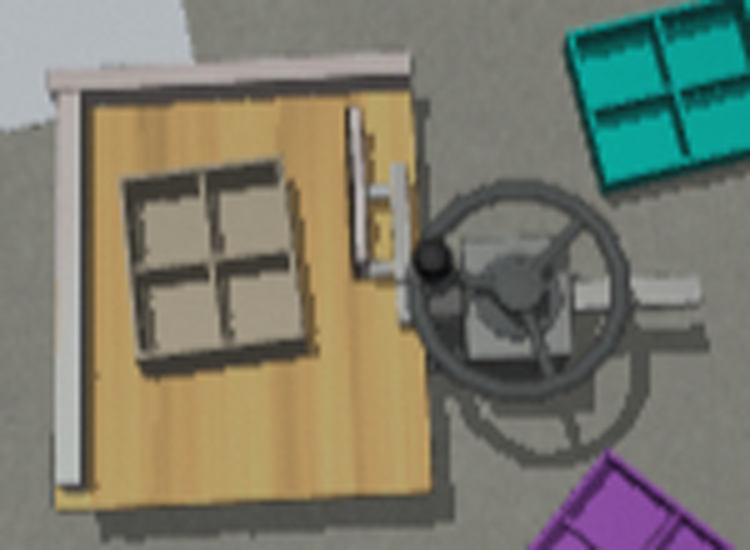

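View pics/sidec.png

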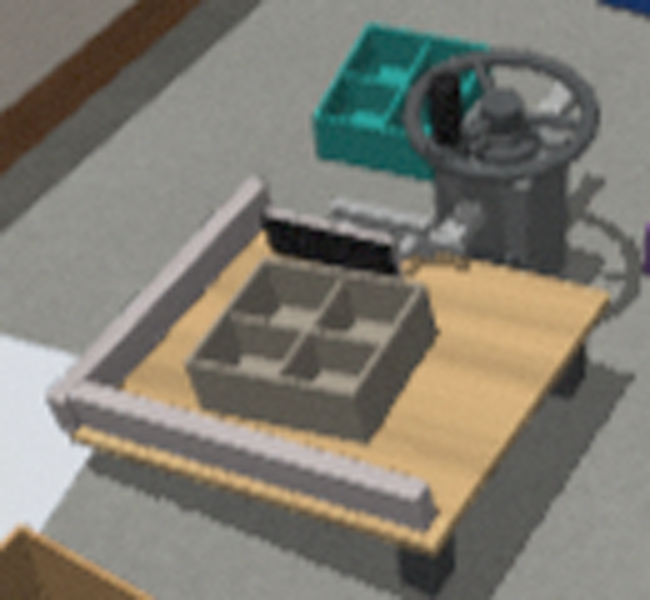

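The top crop shows the plain greyboard tray on the bed, with its centre at (213,263). Its corners are (123,181), (281,160), (305,343) and (142,356). The hub is at (523,280) and the handle top at (433,252). In the side crop the tray crossing is (310,333), the hub (503,98) and the handle top (445,76). Next I triangulate these.

```bash
cat > h.py <<'E'
import numpy as np,cv2
from plant import ctrl
def P(n):
    c=ctrl.calibration(n);E=np.diag([1,-1,-1])@np.array(c['extrinsics'])[:3]
    return np.array(c['intrinsics'])@E
def tri(a,b):
    X=cv2.triangulatePoints(P('top'),P('side'),np.float64(a).reshape(2,1),np.float64(b).reshape(2,1))
    X=(X[:3]/X[3]).ravel()
    e=[np.linalg.norm((lambda q:q[:2]/q[2])(P(n)@np.r_[X,1])-u) for n,u in(('top',a),('side',b))]
    return X,max(e)
E
python3 - <<'E'
from h import *
pts=dict(FL=((123,181),(190,367)),FR=((281,160),(262,263)),NR=((305,343),(433,303)),NL=((142,356),(355,408)),C=((213,263),(310,333)),
oc=((48,72),(50,397)),stopR=((409,53),(258,180)),bNL=((57,510),(435,552)),bNR=((430,490),(607,297)),hub=((523,278),(503,98)),htop=((433,250),(445,76)))
R={}
for k,(a,b) in pts.items():
    X,e=tri(np.array(a)/5+[175,115],np.array(b)/5+[150,145]);R[k]=X;print(k,X.round(4),round(e,2))
d=lambda a,b:R[a]-R[b]
for a,b in(('FL','NL'),('FR','NR'),('FL','FR'),('NL','NR'),('bNL','bNR'),('oc','stopR'),('htop','hub')):
    v=d(a,b);print(a,b,np.linalg.norm(v).round(4),'az',np.arctan2(v[1],v[0]).round(3),'slope',np.arctan2(v[2],np.hypot(v[0],v[1])).round(3))
E
```

```text
FL [0.651  0.1969 0.0998] 0.24
FR [0.6669 0.0827 0.1002] 0.74
NR [0.5279 0.0632 0.1123] 0.19
NL [0.5194 0.1791 0.1139] 0.17
C [0.5892 0.1305 0.1079] 0.53
oc [0.7387 0.2568 0.0758] 0.17
stopR [ 0.7491 -0.0127  0.0752] 0.58
bNL [0.4127 0.2423 0.0918] 0.15
bNR [ 0.4256 -0.0242  0.094 ] 0.33
hub [ 0.5591 -0.0893  0.1874] 0.54
htop [ 0.569  -0.0277  0.2479] 0.01
FL NL 0.1335 az 0.134 slope -0.106
FR NR 0.1409 az 0.14 slope -0.086
FL FR 0.1153 az 1.709 slope -0.003
NL NR 0.1163 az 1.644 slope 0.014
bNL bNR 0.2668 az 1.619 slope -0.008
oc stopR 0.2697 az 1.609 slope 0.002
htop hub 0.0869 az 1.412 slope 0.77
```

```bash
cat >> h.py <<'E'
def az(s):
    x,y,z,w=s['tcp_rot'];return 2*np.arctan2(y,x)
def rel(X,a=None,s=None):
    s=s or ctrl.get_state();a0=az(s);d=np.array(X)-s['eef_pos'];c,n=np.cos(a0),np.sin(a0)
    t=0 if a is None else np.degrees((a0-a+np.pi)%(2*np.pi)-np.pi)
    return np.round([c*d[0]+n*d[1],n*d[0]-c*d[1],-d[2],t],4)
E
python3 - <<'E'
from h import *
print(np.round(ctrl.calibration('wrist')['tool_from_camera'],4).tolist(),np.round(ctrl.calibration('wrist')['intrinsics'],1).tolist())
for X in[(.179,-.65,.4),(.5,-.4,.4),(.6,-.1,.38),(.555,.1265,.36)]:print(rel(X,.12))
E
```

```text
[[-0.0019, 0.9468, 0.3218, 0.0837], [1.0, 0.0014, 0.0016, -0.0], [0.001, 0.3218, -0.9468, -0.1343], [0.0, 0.0, 0.0, 1.0]] [[340.3, 0.0, 265.0], [0.0, 340.3, 191.6], [0.0, 0.0, 1.0]]
[-2.000e-04 -2.000e-04 -1.619e-01  8.526e+00]
[ 0.3757 -0.156  -0.1619  8.526 ]
[ 0.5518 -0.4187 -0.1419  8.526 ]
[ 0.5686 -0.649  -0.1219  8.526 ]
```

Emit:
send_rows(
  steps=[
    [0,0,-0.05,0,-0.3],
    [0,0,-0.1,0,-0.3],
    [0,0,-0.16,0,-0.3],
    [0.1,-0.04,-0.16,2,-0.3],
    [0.2,-0.08,-0.16,4,-0.3],
    [0.3,-0.12,-0.16,6,-0.3],
    [0.376,-0.156,-0.16,8.5,-0.3],
    [0.376,-0.156,-0.16,8.5,-0.3],
    [0.376,-0.156,-0.16,8.5,-0.3],
    [0.376,-0.156,-0.16,8.5,-0.3],
    [0.376,-0.156,-0.16,8.5,-0.3],
    [0.376,-0.156,-0.16,8.5,-0.3],
  ],
  squeeze=25,
)

```text
time: 1.3
eef_pos: [0.5038, -0.3965, 0.3987]
tcp_rot: [0.998, 0.063, 0.0, -0.001]
contact_force: [-0.6, -1.5, 0.3]
opening: 0.344
finger_force: 0.0
```

```bash
python3 - <<'E'
from h import *
s=ctrl.get_state();print(s['time'],s['eef_pos'],az(s),s['opening'])
for X in[(.6,-.1,.38),(.555,.1265,.32)]:print(rel(X,.12))
E
```

```text
1.3 [ 0.50377268 -0.3964974   0.39867421] 0.1265584568007624 0.3438090094721407
[ 0.1329 -0.282   0.0187  0.3758]
[ 0.1168 -0.5123  0.0787  0.3758]
```

Emit:
send_rows(
  steps=[
    [0.05,-0.1,0,0.4,-0.3],
    [0.1,-0.2,0.02,0.4,-0.3],
    [0.133,-0.28,0.02,0.4,-0.3],
    [0.13,-0.36,0.02,0.4,-0.3],
    [0.117,-0.44,0.05,0.4,-0.3],
    [0.117,-0.512,0.078,0.4,-0.3],
    [0.117,-0.512,0.078,0.4,-0.3],
    [0.117,-0.512,0.078,0.4,-0.3],
    [0.117,-0.512,0.078,0.4,-0.3],
    [0.117,-0.512,0.078,0.4,-0.3],
    [0.117,-0.512,0.078,0.4,-0.3],
    [0.117,-0.512,0.078,0.4,-0.3],
  ],
)

```text
time: 2.5
eef_pos: [0.5535, 0.1253, 0.3191]
tcp_rot: [0.998, 0.059, -0.002, -0.001]
contact_force: [0.2, -0.4, -0.0]
opening: 0.35
finger_force: 0.0
```

```bash
python3 - <<'E'
from h import *
s=ctrl.get_state();print(s['time'],s['eef_pos'],az(s))
im=ctrl.read_camera('wrist');np.save('pics/w1.npy',im);np.save('pics/w1p.npy',np.r_[s['eef_pos'],s['tcp_rot']])
cv2.imwrite('pics/w1.png',cv2.resize(im[:,:,::-1],(800,600),interpolation=cv2.INTER_CUBIC))
E
```

```text
2.5 [0.55352511 0.12530284 0.31911112] 0.11863836794528644
```

View pics/w1.png

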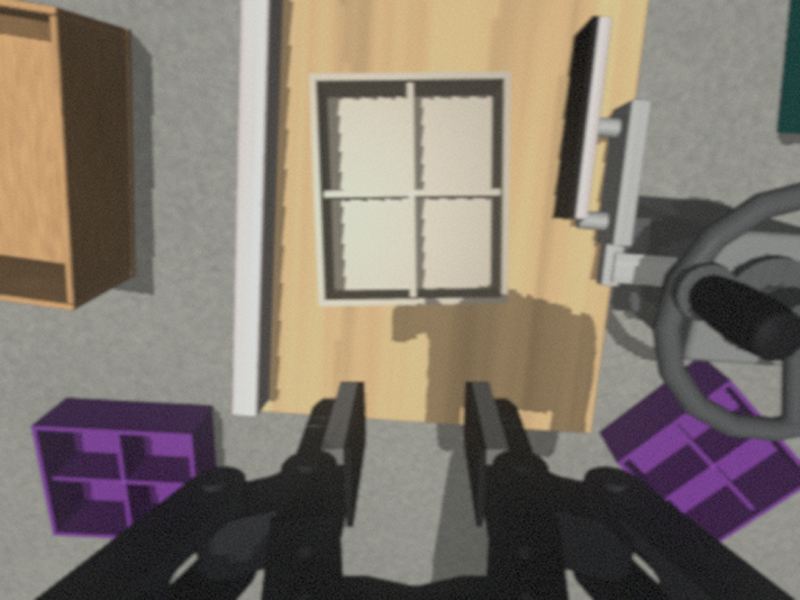

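The wrist view shows the tray's top corners at (311,76), (508,73), (507,299) and (322,303), with the crossing at (412,193). The x-running divider is nearly aligned with the jaws. The fence's inner top edge runs (280,70) to (259,415), and the bed's near edge runs (262,411) to (592,431).

```bash
python3 - <<'E'
from h import *
from scipy.spatial.transform import Rotation as R
c=ctrl.calibration('wrist');p=np.load('pics/w1p.npy')
T=np.eye(4);T[:3,:3]=R.from_quat(p[3:]).as_matrix();T[:3,3]=p[:3]
W=T@np.array(c['tool_from_camera'])@np.diag([1,-1,-1,1])
K=np.array(c['intrinsics'])
px=np.float64([(311,76),(508,73),(507,299),(322,303),(412,193)])*.64
ob=np.float64([(.07,.06,0),(.07,-.06,0),(-.07,-.06,0),(-.07,.06,0),(0,0,0)])
ok,r,t=cv2.solvePnP(ob,px,K,None)
q,_=cv2.projectPoints(ob,r,t,K,None);print('err',np.abs(q[:,0]-px).max())
M=W[:3,:3]@cv2.Rodrigues(r)[0];print('centre top',W[:3,:3]@t.ravel()+W[:3,3],'xaxis',M[:,0],'n',M[:,2],'yaw',np.arctan2(M[1,0],M[0,0]))
def ray(u):
    d=W[:3,:3]@np.linalg.solve(K,[u[0]*.64,u[1]*.64,1]);return W[:3,3],d
n=np.array([np.sin(.175),0.007,np.cos(.175)])
def onbed(u,h,z0=.0665):
    o,d=ray(u);b=np.array([.5765,.1158,z0])+n*h;return o+d*((b-o)@n/(d@n))
for h,z0 in((.05,.0665),(.05,.06)):
    q=[onbed(u/.64,h,z0) for u in px];print(h,z0,'C',q[4],[np.linalg.norm(q[i]-q[(i+1)%4]).round(4) for i in range(4)],[np.arctan2(*(q[i]-q[j])[[1,0]]).round(3) for i,j in((0,3),(1,2))],[np.arctan2(*(q[i]-q[j])[[1,0]]).round(3)-1.571 for i,j in((0,1),(3,2))])
a,b=onbed((280,70),.035),onbed((259,415),.035);print('fence',a,b,np.arctan2(*(a-b)[[1,0]]))
a,b=onbed((262,411),0),onbed((592,431),0);print('near edge',a,b,np.arctan2(*(a-b)[[1,0]])-1.571)
E
```

```text
err 0.6902222663435822
centre top [0.59212484 0.13195705 0.11432874] xaxis [ 0.9768848   0.13558813 -0.16526327] n [ 1.66874942e-01 -5.28458750e-04  9.85977928e-01] yaw 0.137915323080652
0.05 0.0665 C [0.5914639  0.13203856 0.11451683] [np.float64(0.12), np.float64(0.1396), np.float64(0.1203), np.float64(0.14)] [np.float64(0.138), np.float64(0.141)] [np.float64(0.13200000000000012), np.float64(0.13400000000000012)]
0.05 0.06 C [0.59060745 0.13197827 0.10816868] [np.float64(0.1223), np.float64(0.1423), np.float64(0.1226), np.float64(0.1426)] [np.float64(0.138), np.float64(0.141)] [np.float64(0.13200000000000012), np.float64(0.13400000000000012)]
fence [0.65464131 0.22372773 0.08746133] [0.42786686 0.22086485 0.12757736] 0.012623712593590746
near edge [0.41073596 0.22721468 0.09501651] [ 0.42301375 -0.02847412  0.09466327] 0.04777797763938918
```

```bash
python3 - <<'E'
from h import *
print(rel((.5546,.1274,.15),.136),rel((.5546,.1274,.0985),.136))
E
```

```text
[ 9.0000e-04 -4.0000e-03  1.6990e-01 -1.0898e+00] [ 9.0000e-04 -4.0000e-03  2.2140e-01 -1.0898e+00]
```

Emit:
send_rows(
  steps=[
    [0.001,-0.003,0.05,-1,-0.3],
    [0.001,-0.003,0.1,-1,-0.3],
    [0.001,-0.003,0.14,-1,-0.3],
    [0.001,-0.003,0.17,-1,-0.3],
    [0.001,-0.003,0.19,-1,-0.3],
    [0.001,-0.003,0.205,-1,-0.3],
    [0.001,-0.003,0.22,-1,-0.3],
    [0.001,-0.003,0.22,-1,-0.3],
    [0.001,-0.003,0.22,-1,-1],
    [0.001,-0.003,0.22,-1,-1],
    [0.001,-0.003,0.22,-1,-1],
    [0.001,-0.003,0.22,-1,-1],
  ],
  squeeze=25,
)

```text
time: 3.75
eef_pos: [0.5568, 0.1252, 0.103]
tcp_rot: [0.998, 0.065, 0.002, -0.0]
contact_force: [-0.6, -0.7, 4.7]
opening: 0.042
finger_force: 24.9
```

Emit:
send_rows(
  steps=[
    [0,0,0,2.5,-1],
    [0.005,0.0005,0.001,5,-1],
    [0.015,0.0013,0.0026,5,-1],
    [0.025,0.002,0.0044,5,-1],
    [0.035,0.003,0.006,5,-1],
    [0.045,0.004,0.008,5,-1],
    [0.055,0.0047,0.0097,5,-1],
    [0.059,0.005,0.0104,5,-1],
    [0.059,0.005,0.0104,5,-1],
    [0.059,0.005,0.0104,5,-1],
  ],
)

```text
time: 4.75
eef_pos: [0.6165, 0.1277, 0.0921]
tcp_rot: [1.0, 0.022, 0.002, 0.0]
contact_force: [1.9, 0.1, 3.8]
opening: 0.044
finger_force: 25.1
```

```bash
python3 - <<'E'
from h import *
s=ctrl.get_state();print(s['time'],s['eef_pos'],az(s),s['contact_force'],s['opening'])
im=ctrl.read_camera('top');np.save('pics/top2.npy',im)
cv2.imwrite('pics/top2.png',cv2.resize(im[115:225,175:325,::-1],None,fx=5,fy=5,interpolation=cv2.INTER_CUBIC))
E
```

```text
4.75 [0.61653455 0.12767091 0.09211126] 0.04407915942263146 [1.86498708 0.10307276 3.75954277] 0.04399927493731503
```

View pics/top2.png

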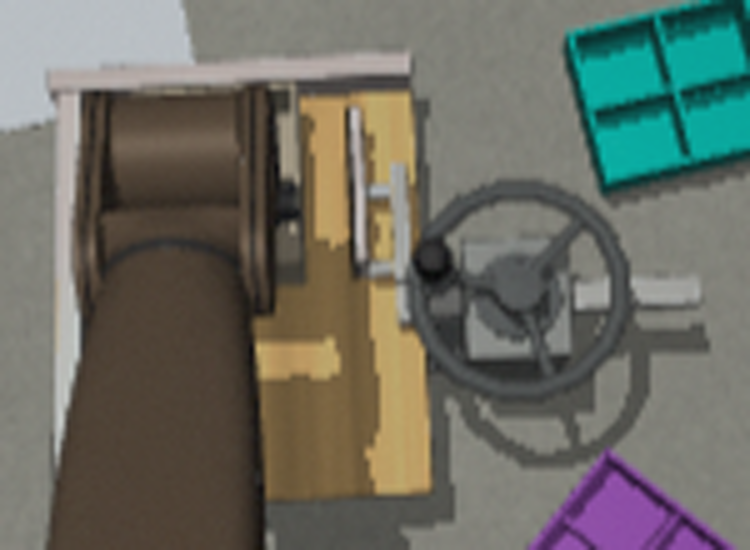

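The tray is now just short of the stop: its far right corner is near (298,85) and its right wall is parallel to the bed. I'll push the last bit and watch the force.

Emit:
send_rows(
  steps=[
    [0.003,0,0.0005,0,-1],
    [0.006,0,0.001,0,-1],
    [0.009,0,0.0016,0,-1],
    [0.011,0,0.002,0,-1],
    [0.011,0,0.002,0,-1],
  ],
)

```text
time: 5.3
eef_pos: [0.626, 0.1283, 0.0904]
tcp_rot: [1.0, 0.022, -0.0, 0.0]
contact_force: [-3.3, -0.0, 8.8]
opening: 0.043
finger_force: 25.9
```

Emit:
send_rows(
  steps=[
    [0.002,0,0.0003,0,-1],
    [0.003,0,0.0005,0,-1],
    [0.004,0,0.0007,0,-1],
    [0.004,0,0.0007,0,-1],
  ],
)

```text
time: 5.7
eef_pos: [0.6267, 0.1284, 0.0902]
tcp_rot: [1.0, 0.022, -0.005, 0.0]
contact_force: [-13.1, -1.4, 17.4]
opening: 0.041
finger_force: 27.2
```

Emit:
send_rows(
  steps=[
    [0,0,-0.001,0,-0.3],
    [0,0,-0.001,0,-0.3],
    [0,0,-0.001,0,-0.3],
    [0,0,-0.03,0,-0.3],
    [0,0,-0.07,0,-0.3],
    [-0.02,0,-0.12,0,-0.3],
    [-0.05,0,-0.17,0,-0.3],
    [-0.08,0,-0.2,0,-0.3],
    [-0.08,0,-0.22,0,-0.3],
    [-0.08,0,-0.22,0,-0.3],
    [-0.08,0,-0.22,0,-0.3],
  ],
)

```text
time: 6.8
eef_pos: [0.5499, 0.1248, 0.3076]
tcp_rot: [1.0, 0.022, -0.0, 0.0]
contact_force: [-0.1, 0.1, -1.3]
opening: 0.346
finger_force: 0.0
```

```bash
python3 - <<'E'
from h import *
s=ctrl.get_state();print(s['time'],s['eef_pos'],az(s))
im=ctrl.read_camera('wrist');np.save('pics/w3.npy',im);np.save('pics/w3p.npy',np.r_[s['eef_pos'],s['tcp_rot']])
cv2.imwrite('pics/w3.png',cv2.resize(im[:,:,::-1],(800,600),interpolation=cv2.INTER_CUBIC))
E
```

```text
6.8 [0.54987189 0.1248182  0.30762442] 0.04361302262366226
```

View pics/w3.png

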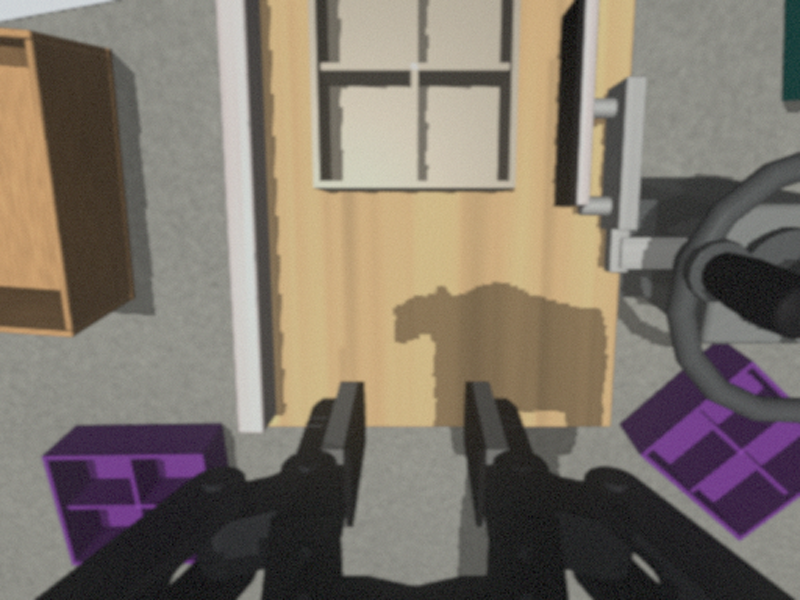

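The tray sits square: its near wall runs (314,186) to (514,186), parallel to the bed's edge at (270,428) to (610,426), with the plate face clear at (560,200). I'll check its x numerically and work out the handle approach.

```bash
python3 - <<'E'
from h import *
from scipy.spatial.transform import Rotation as R
c=ctrl.calibration('wrist');p=np.load('pics/w3p.npy')
T=np.eye(4);T[:3,:3]=R.from_quat(p[3:]).as_matrix();T[:3,3]=p[:3]
W=T@np.array(c['tool_from_camera'])@np.diag([1,-1,-1,1]);K=np.array(c['intrinsics'])
n=np.array([np.sin(.175),0.0077,np.cos(.175)])
def on(u,h):
    d=W[:3,:3]@np.linalg.solve(K,[u[0]*.64,u[1]*.64,1]);o=W[:3,3];b=np.array([.5755,.116,.0665])+n*h;return o+d*((b-o)@n/(d@n))
a=np.array([np.cos(.044)*np.cos(.175),np.sin(.044)*np.cos(.175),-np.sin(.175)])
y=np.array([-np.sin(.044),np.cos(.044),0])
e=on((300,428),0);e2=on((600,426),0)
l,r,m=on((314,187),.05),on((514,187),.05),on((414,67),.05)
for q in(e,e2,l,r,m):print(q,(q-e)@a-.160)
print('width',np.linalg.norm(l-r),'yaw',np.arctan2(*(l-r)[[1,0]])-1.5708,'edge',np.arctan2(*(e-e2)[[1,0]])-1.5708)
for X in[(.568,-.029,.3),(.568,-.029,.203)]:print(rel(X))
E
```

```text
[0.4099454  0.2054476  0.09507205] -0.16
[ 0.42107022 -0.01938621  0.09486316] -0.1587577767398077
[0.59145775 0.18816947 0.11389274] 0.0145418155630824
[0.59655162 0.06669823 0.11394193] 0.014283053205309426
[0.662042   0.13027051 0.10186557] 0.0835669159137517
width 0.1215780051464678 yaw 0.04190649476746078 edge 0.04943619586301673
[0.0118 0.1544 0.0062 0.    ]
[0.0118 0.1544 0.1032 0.    ]
```

Emit:
send_rows(
  steps=[
    [0.005,0.05,-0.02,0,0.2],
    [0.01,0.1,-0.02,0,0.2],
    [0.012,0.154,-0.02,0,0.2],
    [0.012,0.154,-0.02,0,0.2],
    [0.012,0.154,-0.02,0,0.2],
    [0.012,0.154,-0.02,0,0.2],
  ],
)

```text
time: 7.45
eef_pos: [0.5683, -0.0277, 0.3263]
tcp_rot: [1.0, 0.022, -0.002, -0.001]
contact_force: [-0.4, 0.8, 0.2]
opening: 0.598
finger_force: 0.0
```

```bash
python3 - <<'E'
from h import *
s=ctrl.get_state();print(s['time'],s['eef_pos'],az(s))
im=ctrl.read_camera('wrist')
cv2.imwrite('pics/w4.png',cv2.resize(im[:,:,::-1],(800,600),interpolation=cv2.INTER_CUBIC))
print(rel((.568,-.029,.203)))
E
```

```text
7.45 [ 0.56828492 -0.02771111  0.3262646 ] 0.043817967011512034
[-0.0004  0.0017  0.1238  0.    ]
```

View pics/w4.png

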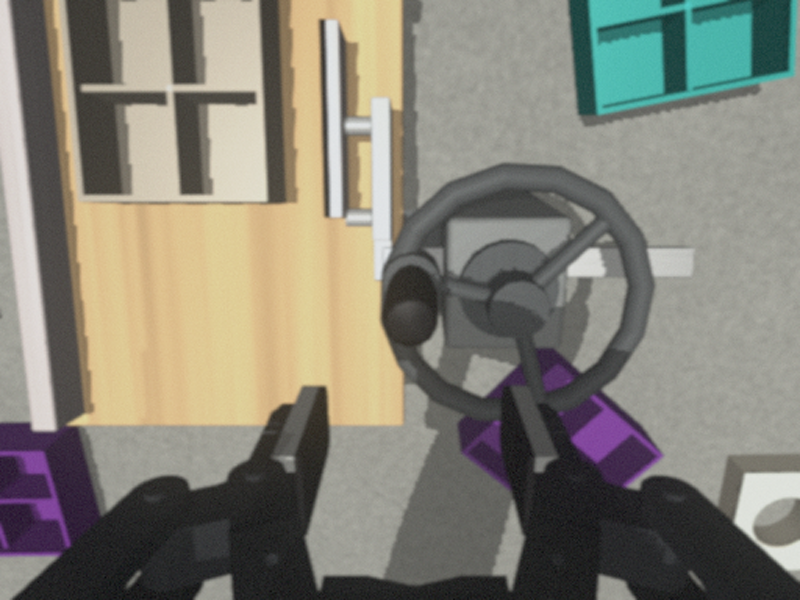

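The wrist view shows the handle top at about (410,322), centred between the jaws, and the hub top at about (522,303). A quick ray check follows.

```bash
python3 - <<'E'
from h import *
from scipy.spatial.transform import Rotation as R
s=ctrl.get_state();c=ctrl.calibration('wrist')
T=np.eye(4);T[:3,:3]=R.from_quat(s['tcp_rot']).as_matrix();T[:3,3]=s['eef_pos']
W=T@np.array(c['tool_from_camera'])@np.diag([1,-1,-1,1]);K=np.array(c['intrinsics'])
def on(u,z):
    d=W[:3,:3]@np.linalg.solve(K,[u[0]*.64,u[1]*.64,1]);o=W[:3,3];return o+d*((z-o[2])/d[2])
print(on((410,324),.242),on((521,303),.187),on((517,290),.173), 'rim',on((385,295),.173),on((652,290),.173),on((520,164),.18),on((508,418),.173))
E
```

```text
[ 0.56564879 -0.02484071  0.242     ] [ 0.55884604 -0.08520907  0.187     ] [ 0.56177882 -0.08524931  0.173     ] rim [ 0.55550622 -0.01031261  0.173     ] [ 0.5651229  -0.16187633  0.173     ] [ 0.63178119 -0.07810985  0.18      ] [ 0.47851332 -0.08847509  0.173     ]
```

Emit:
send_rows(
  steps=[
    [-0.002,-0.001,0.04,0,0.2],
    [-0.002,-0.001,0.08,0,0.2],
    [-0.002,-0.001,0.105,0,0.2],
    [-0.002,-0.001,0.122,0,0.2],
    [-0.002,-0.001,0.122,0,0.2],
    [-0.002,-0.001,0.122,0,-1],
    [-0.002,-0.001,0.122,0,-1],
    [-0.002,-0.001,0.122,0,-1],
    [-0.002,-0.001,0.122,0,-1],
    [-0.002,-0.001,0.122,0,-1],
  ],
  squeeze=30,
)

```text
time: 8.5
eef_pos: [0.5674, -0.0262, 0.208]
tcp_rot: [1.0, 0.022, 0.002, -0.001]
contact_force: [1.2, 6.2, 1.6]
opening: 0.292
finger_force: 30.7
```

```bash
cat > circ.py <<'E'
import sys,numpy as np
from h import *
HUB=np.array([.559,-.086])
s=ctrl.get_state();a=az(s);v=s['eef_pos'][:2]-HUB
n,st=int(sys.argv[1]),float(sys.argv[2])
phi=np.arctan2(v[1],v[0]);print(s['time'],'phi',phi.round(3),'r',np.hypot(*v).round(4),'F',s['contact_force'].round(1),'z',s['eef_pos'][2])
for k in range(1,n+1):
    p=phi-a-st*k
    print([round(.06*(np.cos(p)-np.cos(phi-a)),3),round(-.06*(np.sin(p)-np.sin(phi-a)),3),0,0,-1],end=', ')
E
python3 circ.py 12 0.22
```

```text
8.5 phi 1.431 r 0.0604 F [1.2 6.2 1.6] z 0.20803321268477132
[np.float64(0.013), np.float64(0.004), 0, 0, -1], [np.float64(0.024), np.float64(0.01), 0, 0, -1], [np.float64(0.034), np.float64(0.019), 0, 0, -1], [np.float64(0.041), np.float64(0.03), 0, 0, -1], [np.float64(0.047), np.float64(0.042), 0, 0, -1], [np.float64(0.049), np.float64(0.055), 0, 0, -1], [np.float64(0.048), np.float64(0.068), 0, 0, -1], [np.float64(0.045), np.float64(0.081), 0, 0, -1], [np.float64(0.039), np.float64(0.093), 0, 0, -1], [np.float64(0.03), np.float64(0.103), 0, 0, -1], [np.float64(0.02), np.float64(0.111), 0, 0, -1], [np.float64(0.008), np.float64(0.116), 0, 0, -1],
```

Emit:
send_rows(
  steps=[
    [0.013,0.004,0,0,-1],
    [0.024,0.01,0,0,-1],
    [0.034,0.019,0,0,-1],
    [0.041,0.03,0,0,-1],
    [0.047,0.042,0,0,-1],
    [0.049,0.055,0,0,-1],
    [0.049,0.055,0,0,-1],
  ],
)

```text
time: 9.2
eef_pos: [0.6153, -0.0835, 0.2079]
tcp_rot: [1.0, 0.021, -0.005, 0.002]
contact_force: [-14.3, -3.0, 9.6]
opening: 0.294
finger_force: 31.5
```

```bash
python3 circ.py 12 0.25
```

```text
9.2 phi 0.044 r 0.0563 F [-14.3  -3.    9.6] z 0.2079285713773311
[np.float64(-0.002), np.float64(0.015), 0, 0, -1], [np.float64(-0.007), np.float64(0.029), 0, 0, -1], [np.float64(-0.016), np.float64(0.041), 0, 0, -1], [np.float64(-0.028), np.float64(0.051), 0, 0, -1], [np.float64(-0.041), np.float64(0.057), 0, 0, -1], [np.float64(-0.056), np.float64(0.06), 0, 0, -1], [np.float64(-0.071), np.float64(0.059), 0, 0, -1], [np.float64(-0.085), np.float64(0.055), 0, 0, -1], [np.float64(-0.098), np.float64(0.047), 0, 0, -1], [np.float64(-0.108), np.float64(0.036), 0, 0, -1], [np.float64(-0.115), np.float64(0.023), 0, 0, -1], [np.float64(-0.119), np.float64(0.009), 0, 0, -1],
```

Emit:
send_rows(
  steps=[
    [-0.005,0.014,0,0,-1],
    [-0.011,0.028,0,0,-1],
    [-0.02,0.041,0,0,-1],
    [-0.032,0.051,0,0,-1],
    [-0.045,0.057,0,0,-1],
    [-0.06,0.06,0,0,-1],
    [-0.06,0.06,0,0,-1],
  ],
)

```text
time: 9.9
eef_pos: [0.5591, -0.1446, 0.2079]
tcp_rot: [1.0, 0.021, -0.0, 0.001]
contact_force: [-3.7, 2.0, 7.1]
opening: 0.295
finger_force: 31.4
```

```bash
sed -i 's/HUB=.*/HUB=np.array([.5545,-.086])/' circ.py; python3 circ.py 12 0.25
```

```text
9.9 phi -1.492 r 0.0588 F [-3.7  2.   7.1] z 0.20792461170760146
[np.float64(-0.015), np.float64(-0.001), 0, 0, -1], [np.float64(-0.029), np.float64(-0.006), 0, 0, -1], [np.float64(-0.041), np.float64(-0.015), 0, 0, -1], [np.float64(-0.051), np.float64(-0.026), 0, 0, -1], [np.float64(-0.058), np.float64(-0.039), 0, 0, -1], [np.float64(-0.062), np.float64(-0.054), 0, 0, -1], [np.float64(-0.062), np.float64(-0.068), 0, 0, -1], [np.float64(-0.058), np.float64(-0.083), 0, 0, -1], [np.float64(-0.05), np.float64(-0.096), 0, 0, -1], [np.float64(-0.04), np.float64(-0.107), 0, 0, -1], [np.float64(-0.027), np.float64(-0.115), 0, 0, -1], [np.float64(-0.013), np.float64(-0.119), 0, 0, -1],
```

Emit:
send_rows(
  steps=[
    [-0.015,-0.001,0,0,-1],
    [-0.029,-0.006,0,0,-1],
    [-0.041,-0.015,0,0,-1],
    [-0.051,-0.026,0,0,-1],
    [-0.058,-0.039,0,0,-1],
    [-0.062,-0.054,0,0,-1],
    [-0.062,-0.068,0,0,-1],
    [-0.058,-0.083,0,0,-1],
    [-0.05,-0.096,0,0,-1],
    [-0.04,-0.107,0,0,-1],
    [-0.027,-0.115,0,0,-1],
    [-0.013,-0.119,0,0,-1],
  ],
)

```text
time: 11.1
eef_pos: [0.5422, -0.0261, 0.2079]
tcp_rot: [1.0, 0.022, -0.001, 0.002]
contact_force: [-3.8, -3.4, 8.7]
opening: 0.295
finger_force: 31.5
```

```bash
python3 circ.py 12 0.25
```

```text
11.1 phi 1.774 r 0.0612 F [-3.8 -3.4  8.7] z 0.2079240844318261
[np.float64(0.015), np.float64(-0.001), 0, 0, -1], [np.float64(0.03), np.float64(0.003), 0, 0, -1], [np.float64(0.043), np.float64(0.009), 0, 0, -1], [np.float64(0.054), np.float64(0.019), 0, 0, -1], [np.float64(0.063), np.float64(0.032), 0, 0, -1], [np.float64(0.068), np.float64(0.046), 0, 0, -1], [np.float64(0.069), np.float64(0.06), 0, 0, -1], [np.float64(0.067), np.float64(0.075), 0, 0, -1], [np.float64(0.062), np.float64(0.089), 0, 0, -1], [np.float64(0.053), np.float64(0.101), 0, 0, -1], [np.float64(0.041), np.float64(0.11), 0, 0, -1], [np.float64(0.027), np.float64(0.117), 0, 0, -1],
```

Emit:
send_rows(
  steps=[
    [0.015,-0.001,0,0,-1],
    [0.03,0.003,0,0,-1],
    [0.043,0.009,0,0,-1],
    [0.054,0.019,0,0,-1],
    [0.063,0.032,0,0,-1],
    [0.068,0.046,0,0,-1],
    [0.069,0.06,0,0,-1],
    [0.067,0.075,0,0,-1],
    [0.067,0.075,0,0,-1],
    [0.067,0.075,0,0,-1],
  ],
)

```text
time: 12.1
eef_pos: [0.6139, -0.0829, 0.2077]
tcp_rot: [1.0, 0.022, 0.002, -0.015]
contact_force: [5.6, 40.1, 9.1]
opening: 0.294
finger_force: 35.0
```

```bash
python3 circ.py 12 0.15; python3 - <<'E'
from h import *
im=ctrl.read_camera('top');np.save('pics/top5.npy',im)
im2=ctrl.read_camera('wrist')
a=cv2.resize(im[115:225,175:325,::-1],None,fx=3.6,fy=3.6,interpolation=cv2.INTER_CUBIC)
b=cv2.resize(im2[:,:,::-1],(800-540,195));o=np.zeros((600,800,3),np.uint8);o[:a.shape[0],:540]=a;o[:195,540:]=b
cv2.imwrite('pics/c5.png',o)
E
```

```text
12.1 phi 0.053 r 0.0595 F [ 5.6 40.1  9.1] z 0.20770340135317017
[np.float64(-0.001), np.float64(0.009), 0, 0, -1], [np.float64(-0.003), np.float64(0.018), 0, 0, -1], [np.float64(-0.006), np.float64(0.026), 0, 0, -1], [np.float64(-0.01), np.float64(0.034), 0, 0, -1], [np.float64(-0.016), np.float64(0.041), 0, 0, -1], [np.float64(-0.022), np.float64(0.047), 0, 0, -1], [np.float64(-0.03), np.float64(0.052), 0, 0, -1], [np.float64(-0.038), np.float64(0.056), 0, 0, -1], [np.float64(-0.046), np.float64(0.059), 0, 0, -1], [np.float64(-0.055), np.float64(0.06), 0, 0, -1], [np.float64(-0.064), np.float64(0.06), 0, 0, -1], [np.float64(-0.073), np.float64(0.059), 0, 0, -1],
```

View pics/c5.png

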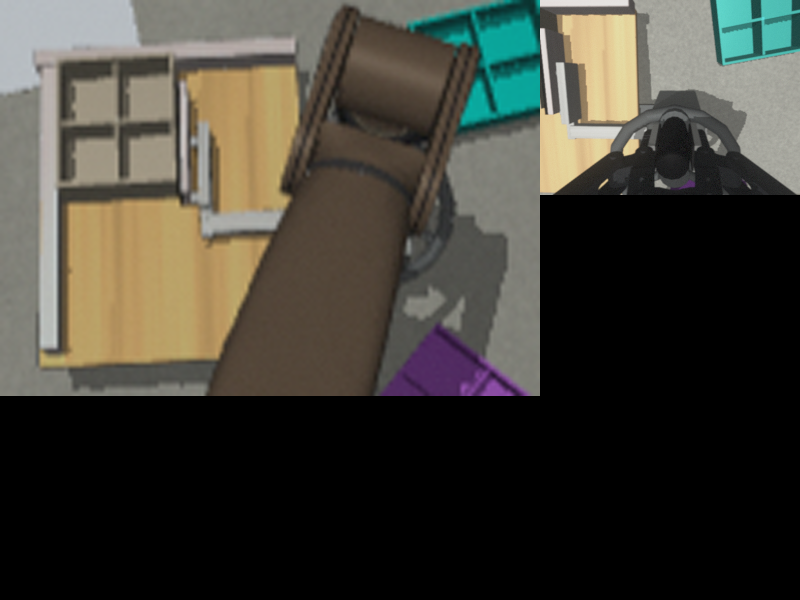

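The tray is tucked into the corner at (118,120), with its left wall on the fence and far wall on the stop. The plate at (185,140) bears on it, and the 40 N resistance shows the wheel is at its end stop. I'll ease off, release and withdraw.

Emit:
send_rows(
  steps=[
    [0,-0.003,0,0,-1],
    [0,-0.006,0,0,-1],
    [0,-0.007,0,0,-1],
    [0,-0.007,0,0,0.2],
    [0,-0.007,0,0,0.2],
    [0,-0.007,0,0,0.2],
    [0,-0.007,-0.03,0,0.2],
    [0,-0.007,-0.07,0,0.2],
    [0,-0.007,-0.12,0,0.2],
    [-0.05,0.05,-0.14,0,0.2],
    [-0.1,0.1,-0.14,0,0.2],
    [-0.1,0.15,-0.14,0,0.2],
  ],
)

```text
time: 13.4
eef_pos: [0.5306, -0.2132, 0.3457]
tcp_rot: [1.0, 0.022, 0.0, 0.001]
contact_force: [0.2, -0.0, 0.4]
opening: 0.6
finger_force: 0.0
```

Emit:
send_rows(
  steps=[
    [0,0.05,0,0,0.2],
    [0,0.1,0,0,0.2],
    [0,0.15,0,0,0.2],
    [0,0.15,0,0,0.2],
    [0,0.15,0,0,0.2],
    [0,0.15,0,0,0.2],
    [0,0.15,0,0,0.2],
  ],
)

```text
time: 14.1
eef_pos: [0.5392, -0.3607, 0.3449]
tcp_rot: [1.0, 0.022, 0.0, 0.0]
contact_force: [-0.3, 0.7, -0.2]
opening: 0.603
finger_force: 0.0
```

```bash
python3 - <<'E'
from h import *
s=ctrl.get_state();print(s['time'],s['eef_pos'],s['contact_force'])
a,b=[ctrl.read_camera(n) for n in('top','side')]
a=cv2.resize(a[115:225,175:325,::-1],(600,440),interpolation=cv2.INTER_CUBIC)[:,:400]
b=cv2.resize(b[145:265,150:280,::-1],(400,370),interpolation=cv2.INTER_CUBIC)
o=np.zeros((440,800,3),np.uint8);o[:,:400]=a;o[:370,400:]=b
cv2.imwrite('pics/c6.png',o)
E
```

```text
14.1 [ 0.53923882 -0.36069225  0.34487419] [-0.32362503  0.73353507 -0.23851877]
```

View pics/c6.png

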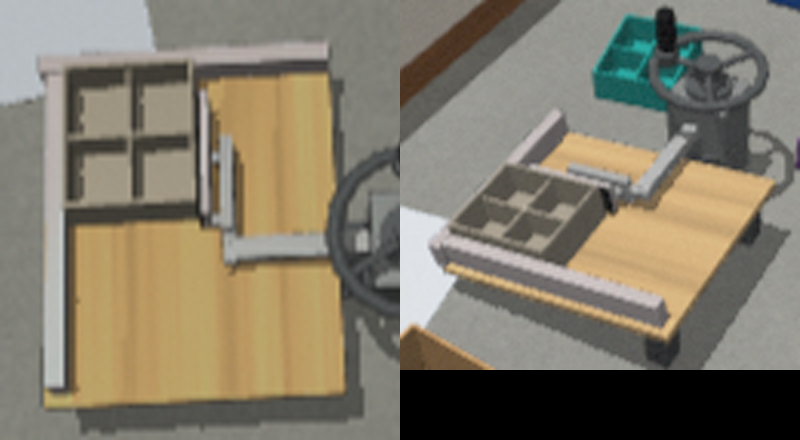

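In the top crop the tray (130,135) is square in the corner. The plate (205,155) bears on it, and the visible rods have shortened by roughly 10 mm, so the springs are compressed. The robot is clear of everything, so I'm handing in.

```bash
python3 -c "
from plant import ctrl
print(ctrl.sign_off())"
```

```text
the job is handed in; nothing more can be done
None
```

I slid the tray flat against the back stop, then wound the handwheel clockwise to what felt like its end stop, so the plate now holds the tray in the corner; the wheel is released, the arm is clear, and the job is handed in (no verdict was returned).

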